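# Third hand: hold a post foot against the welding fence

## Robot

A 6-joint arm with a two-finger parallel gripper is mounted at the origin on the work surface. World frame = base frame: x ahead of the robot, y to its left, z up, the work surface at z = 0. Lengths are in m, angles in rad, forces in N, time in s.
With the tool pointing down it reaches from about 0.25 to 0.725 m from the base axis. Payload 4 kg.
Tool frame: the origin (TCP) lies at the very end of the fingers, on their centre line; the grasp point (between the pads) lies 19 mm behind it; x points along the fingers, z is the direction in which the jaws open and shut, and the axes are right-handed (so a half turn about x gives the same grasp; the last joint's range is limited). The gripper opens to 85 mm and grips with 20 to 120 N. Pads are 22 mm wide; open, the fingers measure 114 mm over their backs; the gripper's body (76 mm by 85 mm) begins 54 mm behind the grasp point. The pads swing forward as they close: fully open they stand 13 mm farther back than shut.
Start: joints at [-1.101, 0.241, 0.005, 1.335, 0, 1.571], TCP at [0.226, -0.446, 0.231] pointing down, gripper open.
Joint ranges: [-2.72, 2.72], [-1.05, 1.87], [-1.09, 1.28], [-1.99, 2.15], [-1.42, 1.44], [-3.14, 3.14]. Speed limits (rad/s): [2.79, 2.79, 3.14, 3.14, 3.14, 3.14].

## Interface

Orientations are given as a unit quaternion [x, y, z, w].
In Python, from workcell import bot gives the robot as it stands.
- The arm moves only by the tool apply_moves, never from a script. Its argument "targets" is one flat list of numbers, 7 for each row, row after row: the shift along the tool's x, y, z in units of 25 cm (1.0 is 25 cm), then the turn, a rotation vector about the tool's x, y, z in units of 0.5 rad (1.0 is 0.5 rad), then the opening, from 0 (shut) to 1 (fully open). In form: [tx, ty, tz, wx, wy, wz, claw, tx, ty, tz, wx, wy, wz, claw, ...]. A call has 1 to 12 rows; each row is the pose to reach, as a shift and turn from the pose commanded when the call began, along the tool's axes at that moment; what a row does not reach only later rows make up. A row lasts 1/12 s, in which the tool goes at most 41.7 mm and 7.16 degrees, less where a joint would pass 70% of its speed; a pose out of reach is approached as far as the arm can. A call with a number of a shift or a turn outside -1 to 1 is refused whole. A call with a gripper value outside its range is refused whole. The fingers move at their own pace and stop on an object; the grip force is fixed at half the most. Time passes only in rows, so rows that repeat a pose let the fingers close. It gives the time, the measured TCP pose, the force and the opening at its end, in the units of the state.
- bot.get_obs(): the state, without advancing time (a new reading comes with each control period).
- bot.camera(name): name is "scene" or "side" or "wrist"; returns (picture, depth): 420x560x3 uint8, red, green, blue; 420x560 float32, m along the optical axis (not along the pixel's ray), 0 where there is no reading.
- bot.camera_params(name): a dict with "fx", "fy", "cx", "cy" (pixels), "T" (4x4, takes a point from camera to world coordinates); the wrist camera has in their place "tool_from_camera" (4x4, takes a point from camera to tool coordinates, whose origin is the TCP and whose axes are the tool frame's). Camera axes: x right, y up, looking along -z (the intrinsics and any distortion apply to the point x, -y, -z); pixel columns grow to the right and rows downward; lengths in m; the calibration is good to about 2 mm. A picture is of the moment at which its call begins: read the wrist's pose just before it. camera_params takes no time and is no camera call.
- bot.job_done(): hands the job in, once; it reports no verdict.
The state is a dict: "clock": time; "joint_pos": joint angles; "joint_vel": joint speeds; "tau": joint torques, N m; "eef_pos": TCP position; "tool_rot": TCP orientation; "ft_force": force on the tool from outside, world axes, zero at the start; "ft_torque": the same for the moment, N m; "grip_width": finger opening in m.
Only numpy, scipy, OpenCV 4.12 (cv2) and the standard library are available. Lean on these libraries where they do the work, as an engineer would, in place of code of your own. Each camera call takes 0.05 s, during which the arm holds its last target.

## Task

Act as the welder's third hand: pull the parts drawer right out to its stop and leave it out, and take from it the post foot with the square stub, leaving the one with the round stub in the drawer. Set the square-stub foot flat on the fixture's bed with one long edge flush against the fence, centred on the gap in the fence. Finish while still holding it there by the stub, pressing it straight against the fence with a steady push of about 12 N (6 to 20 N will do, never over 40 N), and leave the other things on the bench alone.

Things in the scene. Friction and masses are not known exactly. Their poses are not given: they have to be found in the camera images.
- cab_drawer0_handle (a point): middle of the drawer's bar handle: a round bar 11 mm thick and 120 mm long, level, parallel to the drawer's front, its centre line 35 mm out from the front, 67 mm above the bench and 38 mm below the top of the grey parts cabinet (220 mm deep, 340 mm wide, 105 mm high, fixed, turned a little about the vertical). The point's x axis points into the cabinet: the drawer is pulled along its -x axis, towards the robot
- cab_drawer0 (a joint): how far the drawer is out, in m: 0 shut (as at the start), 0.150 at its stop. It slides with about 1 N of friction and stays where it is left
- tray (a point): centre of the drawer's inner floor, on the floor (22 mm above the bench). Inside, the drawer is 175 mm deep (along its x, which is parallel to the handle's) by 298 mm wide (along y); its side walls end 83 mm above the bench. The two feet stand on this floor side by side in its front half, their axes 60 to 75 mm left and right of the drawer's centre line, long edges roughly parallel to the front, and ride along as the drawer is pulled
- sqfoot_mid (a point): the post foot with the SQUARE stub, about 0.36 kg of bare steel: a base plate 80 mm (along its y) x 50 mm (along its x) x 10 mm thick with an upright square tube, 26 x 26 mm outside and 40 mm tall, in the middle of it; 50 mm high in all. The point is on the stub's axis, half-way up: 25 mm above the underside of the plate. z up. It is best gripped by the stub, with the fingers closing along the plate's long direction (y), so that no finger is in the way at the fence
- rdfoot_mid (a point): the other post foot, of the same plate and height, with a ROUND stub 28 mm in diameter; point as on the square one. It stays in the drawer. Which of the two feet is on the left varies
- sqfoot: the square-stub foot again: origin at the centre of its underside, x across the plate (50 mm), y along it (80 mm), z up
- rdfoot: the round-stub foot again: origin at the centre of its underside
- fixture: welding fixture, fixed to the bench, turned about the vertical: a dark steel bed plate 200 mm (x) x 240 mm (y) x 12 mm thick. Origin at the centre of its underside; the bed's top is 12 mm above the bench
- fence: the fence standing on the bed, rigid: two grey blocks in line, each 60 mm long and 28 mm high, with a 40 mm gap between them. Its straight face runs along y and looks to -x, towards the robot; the origin is on that face, in the middle of the gap, at the height of the bed's top. A foot flush against it has its stub's axis 25 mm from the face. The push goes along +x
- gap (a point): middle of the gap, on the plane of the fence's face, at the height of the bed's top (12 mm above the bench); axes as the fixture's
- hammer: hammer lying on the bench; a bystander, not to be disturbed. Origin at its underside
- wrench: spanner lying on the bench; a bystander, not to be disturbed. Origin at its underside
- flat: loose steel flat, 30 x 90 x 8 mm, lying on the near left corner of the fixture's bed; a bystander, not to be disturbed. Origin at its underside
- tube: square-tube offcut, 120 x 30 x 30 mm, lying on the bench; a bystander, not to be disturbed. Origin at its underside
- paste: jar, 70 mm across, 80 mm high; a bystander, not to be disturbed. Origin at its underside
- tin: tin, 72 mm across, 110 mm high; a bystander, not to be disturbed. Origin at its underside

How it is judged:
On the way:
1. the drawer is pulled out to its stop (value of joint cab_drawer0 above 0.1416 m), for 0.2 s.
At the end, for the whole second after the job is handed in: Through the last second the square-stub foot is in the fingers, pressing the fence with 6 to 20 N, at rest, flush (0.05 rad, 4 mm), within 12 mm of the gap's middle, flat on the bed (4 mm, 0.06 rad); the drawer is within 20 mm of its stop with the round-stub foot in it (contact force between sqfoot and fence between 6 and 20 N and contact force between sqfoot and the fingers above 2 N and y of sqfoot in the frame of fence between -0.012 and 0.012 m and z of sqfoot in the frame of fence between -0.003 and 0.004 m and x of sqfoot in the frame of fence between -0.029 and -0.021 m and angle between the y axis of sqfoot and the y axis of fence, either way round below 0.05 rad and angle between sqfoot's own z axis and vertical below 0.06 rad and linear speed of sqfoot below 0.01 m/s and value of joint cab_drawer0 above 0.1296 m and height (world z) of rdfoot below 0.04 m and horizontal distance between rdfoot and tray below 0.15 m); the arm keeps its last pose, push and grip.
It fails at once if the foot is pressed or knocked on the fence with more than 40 N (contact force between sqfoot and fence above 40 N).
It fails at once if the round-stub foot is lifted out of the drawer (height (world z) of rdfoot above 0.06 m).
It fails at once if a bystander is disturbed (moved more than 25 mm) (distance of any of hammer, wrench, flat, tube, paste, tin from where it was at the start of the episode above 0.025 m).
It also fails if it takes over 72 s, if anything falls off the work surface, if the arm or the gripper's body presses on something with over 40 N, if the wrist force passes 120 N, or if a joint passes its speed limit or range.

## Working session

There is one attempt and no reset: what is moved stays moved. The work goes in short steps, Python scripts to look and compute and a tool call to move; the robot and the scene stay as the last step left them, time stands still between calls to the robot, and variables do not carry over. Pictures are saved under pics/ and viewed, and the job is handed in when it is done.

Besides the shell and the picture viewer there is one more tool, called after "Request:" as name(argument=value, ...), one argument or row to a line, values as JSON. apply_moves: Moves the arm, as the interface text tells. Its arguments: {"type":"object","properties":{"targets":{"type":"array"}},"required":["targets"]}

```bash
mkdir -p pics; ls; python3 - <<'E'
from workcell import bot
import cv2,numpy as np
np.set_printoptions(precision=4,suppress=True)
print(bot.get_obs())
for n in ["scene","side","wrist"]:
    p,d=bot.camera(n); cv2.imwrite(f"pics/{n}0.png",p[:,:,::-1]); np.save(f"pics/{n}0d.npy",d)
    print(n,bot.camera_params(n))
E
```

```text
pics
{'clock': 0.0, 'joint_pos': array([-1.101 ,  0.2414,  0.0037,  1.3352, -0.    ,  1.5708]), 'joint_vel': array([ 0.0013,  0.    , -0.0003, -0.0001,  0.    ,  0.0003]), 'tau': array([  0.0003, -37.232 ,  25.2406,   0.0169,   0.0002,  -0.    ]), 'eef_pos': array([ 0.2261, -0.4453,  0.2304]), 'tool_rot': array([ 0.3703,  0.6033, -0.3695,  0.602 ]), 'ft_force': array([-0.4442, -0.2489,  0.7018]), 'ft_torque': array([-0.    , -0.0474,  0.0444]), 'grip_width': 0.08513970977447659}
scene {'fx': 512.2295307738747, 'fy': 512.2295307738747, 'cx': 274.4859633525974, 'cy': 208.92201040314643, 'T': array([[ 0.4627, -0.6749,  0.5749,  1.37  ],
       [ 0.8865,  0.355 , -0.2967, -0.4243],
       [-0.0038,  0.6469,  0.7625,  1.1483],
       [ 0.    ,  0.    ,  0.    ,  1.    ]])}
side {'fx': 440.5736785043125, 'fy': 440.5736785043125, 'cx': 285.33784774009087, 'cy': 206.68606433815503, 'T': array([[-0.964 ,  0.204 , -0.1706,  0.2931],
       [-0.2659, -0.7363,  0.6222,  0.9165],
       [ 0.0014,  0.6452,  0.7641,  1.2006],
       [ 0.    ,  0.    ,  0.    ,  1.    ]])}
wrist {'fx': 300.7595866858419, 'fy': 300.7595866858419, 'cx': 273.77760599523805, 'cy': 206.79357120725243, 'tool_from_camera': array([[ 0.0007,  0.2611, -0.9653, -0.1428],
       [-0.0004,  0.9653,  0.2611,  0.0653],
       [ 1.    ,  0.0002,  0.0008, -0.    ],
       [ 0.    ,  0.    ,  0.    ,  1.    ]])}
```

View pics/scene0.png

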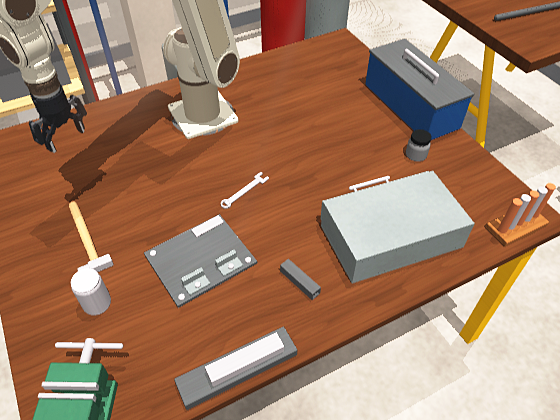

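View pics/side0.png

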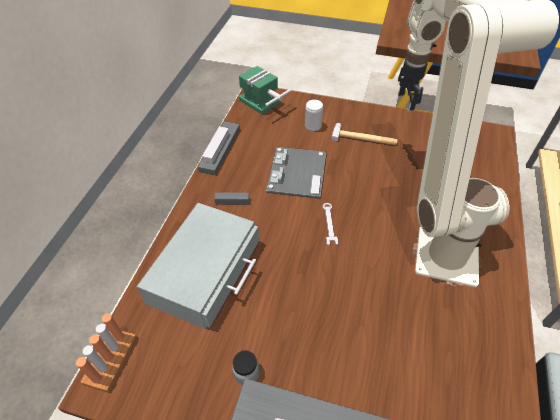

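View pics/wrist0.png

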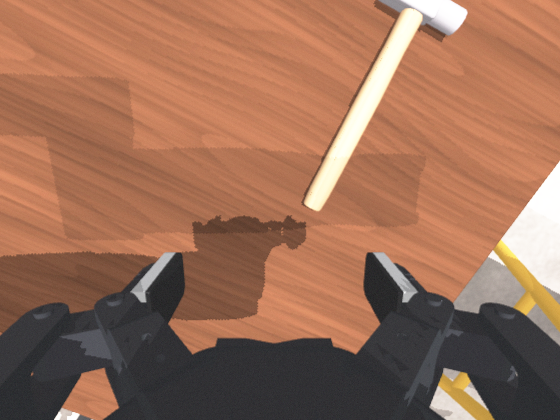

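```bash
cat > h.py <<'E'
from workcell import bot
import cv2,numpy as np
from scipy.spatial.transform import Rotation as R
np.set_printoptions(precision=4,suppress=True)
def Tof(n,obs=None):
    c=bot.camera_params(n)
    if n!="wrist": return c,c["T"]
    obs=obs or bot.get_obs()
    M=np.eye(4);M[:3,:3]=R.from_quat(obs["tool_rot"]).as_matrix();M[:3,3]=obs["eef_pos"]
    return c,M@c["tool_from_camera"]
def cloud(n,d,obs=None):
    c,T=Tof(n,obs)
    v,u=np.mgrid[:d.shape[0],:d.shape[1]]
    P=np.stack([(u-c["cx"])/c["fx"]*d,-(v-c["cy"])/c["fy"]*d,-d],-1)
    W=P@T[:3,:3].T+T[:3,3]
    W[d<=0]=np.nan
    return W
def ray(n,uv,z,obs=None):
    c,T=Tof(n,obs); uv=np.atleast_2d(np.array(uv,float))
    D=np.stack([(uv[:,0]-c["cx"])/c["fx"],-(uv[:,1]-c["cy"])/c["fy"],-np.ones(len(uv))],-1)@T[:3,:3].T
    s=(z-T[2,3])/D[:,2]
    return T[:3,3]+D*s[:,None]
def proj(n,P,obs=None):
    c,T=Tof(n,obs); Q=(np.atleast_2d(P)-T[:3,3])@T[:3,:3]
    return np.stack([c["cx"]+c["fx"]*Q[:,0]/-Q[:,2],c["cy"]-c["fy"]*Q[:,1]/-Q[:,2]],-1)
E
python3 - <<'E'
from h import *
for n in ["scene","side"]:
    d=np.load(f"pics/{n}0d.npy"); W=cloud(n,d); z=W[...,2]
    def rect(zlo,zhi,box,lab):
        u0,v0,u1,v1=box
        m=np.zeros(z.shape,bool); m[v0:v1,u0:u1]=True
        m&=(z>zlo)&(z<zhi)
        k,l,st,ce=cv2.connectedComponentsWithStats(m.astype(np.uint8))
        for i in np.argsort(-st[1:,4])[:3]+1:
            if st[i,4]<20: continue
            p=W[l==i]; r=cv2.minAreaRect((p[:,:2]*1000).astype(np.float32))
            print(n,lab,st[i,4],"z",np.median(p[:,2]),r)
    cab={"scene":(310,165,480,285),"side":(130,195,265,330)}[n]
    han={"scene":(340,165,400,200),"side":(225,250,265,300)}[n]
    fix={"scene":(135,205,265,310),"side":(255,140,335,205)}[n]
    rect(.09,.12,cab,"cabtop"); rect(.045,.082,han,"handle")
    rect(.008,.017,fix,"bed"); rect(.034,.046,fix,"fence"); rect(.017,.026,fix,"flat")
    g=proj(n,[[.4,0,0]]);print(g)
    p=bot.camera_params  # crops
    im=cv2.imread(f"pics/{n}0.png");u0,v0,u1,v1=fix
    cv2.imwrite(f"pics/{n}_fix.png",cv2.resize(im[v0-5:v1+5,u0-5:u1+5],None,fx=5,fy=5,interpolation=cv2.INTER_CUBIC))
E
```

```text
scene cabtop 8246 z 0.10532280253774629 ((737.78564453125, 265.93536376953125), (345.29840087890625, 224.4727325439453), 82.34868621826172)
scene handle 171 z 0.07153887715767104 ((598.2196655273438, 283.716064453125), (130.4168243408203, 25.89470100402832), 81.41624450683594)
scene bed 4118 z 0.01234096569395482 ((567.052978515625, -238.14633178710938), (205.94850158691406, 241.01097106933594), 6.858146667480469)
scene fence 118 z 0.039306155768675355 ((629.61474609375, -281.38885498046875), (16.369739532470703, 60.1640739440918), 8.659350395202637)
scene fence 114 z 0.03965391355943937 ((617.8847045898438, -182.02667236328125), (15.821405410766602, 58.517799377441406), 4.267955303192139)
scene flat 259 z 0.020416100792753022 ((483.1573791503906, -180.2178955078125), (33.67930221557617, 89.10325622558594), 8.867142677307129)
scene flat 215 z 0.01950097287154451 ((644.3438110351562, -280.336181640625), (44.556861877441406, 61.531959533691406), 9.145792961120605)
scene flat 200 z 0.019522942898288487 ((637.9176635742188, -180.33218383789062), (37.96164321899414, 64.271728515625), 5.94
[... 466 characters left out ...]
e 44 z 0.03923383171224715 ((613.9500732421875, -182.33628845214844), (12.512267112731934, 63.62055969238281), 7.030585289001465)
side fence 40 z 0.039635112478651036 ((625.64501953125, -282.9655456542969), (11.623228073120117, 64.4065933227539), 7.273829460144043)
side flat 131 z 0.02018099857524369 ((480.9315185546875, -179.8636016845703), (31.77663803100586, 90.85121154785156), 8.671213150024414)
side flat 64 z 0.01975437192536511 ((633.0180053710938, -173.92471313476562), (40.237144470214844, 61.20002746582031), 23.942964553833008)
side flat 56 z 0.01966980067197821 ((649.1236572265625, -276.2862243652344), (35.90283966064453, 81.94204711914062), 31.182504653930664)
[[326.031  229.4912]]
```

View pics/scene_fix.png

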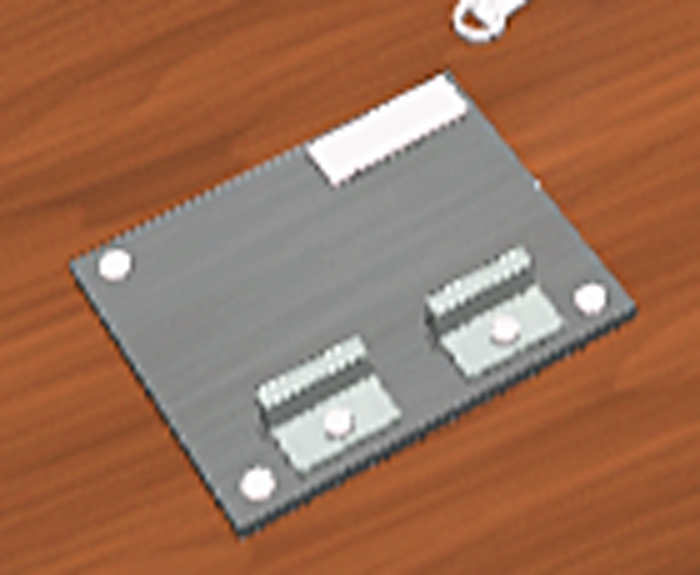

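```bash
cat >> h.py <<'E'
def Rdown(yaw):
    # tool x down, tool z along horizontal direction at yaw
    z=np.array([np.cos(yaw),np.sin(yaw),0]); x=np.array([0,0,-1.]); y=np.cross(z,x)
    return np.stack([x,y,z],1)
def move(p,yaw,flip=True,cmd=None):
    """print moves from current pose to TCP p with jaw yaw (choosing the half turn with lesser rotation)"""
    o=bot.get_obs(); Rc=R.from_quat(o["tool_rot"]).as_matrix(); pc=o["eef_pos"]
    if cmd is not None: pc,Rc=cmd
    t=Rc.T@(np.array(p)-pc)
    for y in ([yaw,yaw+np.pi] if flip else [yaw]):
        rv=R.from_matrix(Rc.T@Rdown(y)).as_rotvec()
        print("shift",t/.25,"turn",rv/.5, "now",pc,"J",o["joint_pos"],"F",o["ft_force"],"g",o["grip_width"],"t",o["clock"])
E
python3 - <<'E'
from h import *
o=bot.get_obs();print(R.from_quat(o["tool_rot"]).as_matrix())
move([.592,.284,.2],np.radians(-7.6))
E
```

```text
[[-0.0008  0.8917  0.4527]
 [ 0.0014  0.4527 -0.8917]
 [-1.     -0.     -0.0016]]
shift [ 0.1255  2.6258 -1.9388] turn [-1.9367 -0.003  -0.0015] now [ 0.2261 -0.4454  0.2306] J [-1.101   0.2412  0.004   1.3352 -0.      1.5708] F [ 0.1143 -0.1552  0.2119] g 0.08517644471586051 t 0.15
shift [ 0.1255  2.6258 -1.9388] turn [ 4.3465 -0.0018  0.0035] now [ 0.2261 -0.4454  0.2306] J [-1.101   0.2412  0.004   1.3352 -0.      1.5708] F [ 0.1143 -0.1552  0.2119] g 0.08517644471586051 t 0.15
```

Request:
apply_moves(
  targets=[0, 0.95, -0.7, -0.95, 0, 0, 0.3, 0, 0.95, -0.7, -0.95, 0, 0, 0.3, 0, 0.95, -0.7, -0.95, 0, 0, 0.3, 0, 0.95, -0.7, -0.95, 0, 0, 0.3, 0, 0.95, -0.7, -0.95, 0, 0, 0.3, 0, 0.95, -0.7, -0.95, 0, 0, 0.3, 0, 0.95, -0.7, -0.95, 0, 0, 0.3, 0, 0.95, -0.7, -0.95, 0, 0, 0.3, 0, 0.95, -0.7, -0.95, 0, 0, 0.3],
)

```text
clock: 0.9
eef_pos: [0.3596, -0.1801, 0.2312]
tool_rot: [0.216, 0.674, -0.216, 0.673]
ft_force: [0.2, 0.5, -0.4]
grip_width: 0.0258
```

```bash
python3 - <<'E'
from h import *
move([.592,.284,.2],np.radians(-7.6),False)
E
```

```text
shift [ 0.1247  2.051  -0.3218] turn [-0.9744 -0.0006  0.0001] now [ 0.3596 -0.1801  0.2312] J [-0.4643  0.0469 -0.2248  1.2993 -0.0001  1.7264] F [ 0.2163  0.5007 -0.3534] g 0.02576938635422474 t 0.9
```

Request:
apply_moves(
  targets=[0, 1, -0.16, -0.97, 0, 0, 0.3, 0, 1, -0.16, -0.97, 0, 0, 0.3, 0, 1, -0.16, -0.97, 0, 0, 0.3, 0, 1, -0.16, -0.97, 0, 0, 0.3, 0, 1, -0.16, -0.97, 0, 0, 0.3, 0, 1, -0.16, -0.97, 0, 0, 0.3, 0, 1, -0.16, -0.97, 0, 0, 0.3, 0, 1, -0.16, -0.97, 0, 0, 0.3],
)

```text
clock: 1.57
eef_pos: [0.4737, 0.0441, 0.2306]
tool_rot: [0.049, 0.706, -0.049, 0.705]
ft_force: [0.2, -0.4, -0.2]
grip_width: 0.0254
```

```bash
python3 - <<'E'
from h import *
move([.592,.284,.2],np.radians(-7.6),False)
E
```

```text
shift [0.121  1.0162 0.3359] turn [-0.0126 -0.0021  0.0016] now [0.4737 0.0441 0.2306] J [ 0.0931  0.1939 -0.0566  1.3214 -0.0006  1.8028] F [ 0.2369 -0.4198 -0.169 ] g 0.02541485430057218 t 1.5667
```

Request:
apply_moves(
  targets=[0.1, 1, 0.33, -0.01, 0, 0, 0.3, 0.1, 1, 0.33, -0.01, 0, 0, 0.3, 0.1, 1, 0.33, -0.01, 0, 0, 0.3, 0.1, 1, 0.33, -0.01, 0, 0, 0.3, 0.1, 1, 0.33, -0.01, 0, 0, 0.3, 0.1, 1, 0.33, -0.01, 0, 0, 0.3, 0.1, 1, 0.33, -0.01, 0, 0, 0.3, 0.1, 1, 0.33, -0.01, 0, 0, 0.3, 0.1, 1, 0.33, -0.01, 0, 0, 0.3],
)

```text
clock: 2.32
eef_pos: [0.5902, 0.2772, 0.2051]
tool_rot: [0.048, 0.706, -0.05, 0.705]
ft_force: [0.5, -0.3, -0.1]
grip_width: 0.0259
```

```bash
python3 - <<'E'
from h import *
move([.592,.284,.05],np.radians(-7.6),False)
o=bot.get_obs();p,d=bot.camera("wrist");cv2.imwrite("pics/w1.png",p[:,:,::-1]);np.save("pics/w1d.npy",d)
W=cloud("wrist",d,o)
ctr=np.array([.592,.284]);a=np.radians(-7.6);ex=np.array([np.cos(a),np.sin(a)]);ey=np.array([-ex[1],ex[0]])
q=(W[...,:2]-ctr); X=q@ex;Y=q@ey;Z=W[...,2]
for y in [-.05,-.03,0,.03,.05]:
    m=(abs(Y-y)<.008)&(abs(X)<.02)&(Z>.055)&(Z<.085)
    if m.sum(): print(y,m.sum(),"X",X[m].min(),X[m].max(),np.median(X[m]),"Z",Z[m].max())
m=(abs(X)<.008)&(Z>.06)&(Z<.08); print("Y ext",Y[m].min(),Y[m].max())
m=(Z>.09)&(Z<.12)&(abs(Y)<.12)&(X<.2)&(X>.02)
for y in [-.1,-.05,.05,.1]:
    k=m&(abs(Y-y)<.006); 
    if k.sum(): print("front edge",y,X[k].min(), "z",np.median(Z[k]))
E
```

```text
shift [0.6205 0.0295 0.0046] turn [-0.0109 -0.0035  0.0047] now [0.5902 0.2772 0.2051] J [ 0.4395  0.5659  0.4249  1.4326 -0.001   2.1484] F [ 0.521  -0.2928 -0.0697] g 0.025910433881680715 t 2.3167
-0.05 296 X -0.005856523238785217 0.01995573327214685 0.0030749848640582427 Z 0.07408036706944965
-0.03 174 X -0.005678515974510731 0.004118201037842062 -0.0007621428514002653 Z 0.0741710498535243
0 201 X -0.006391479689902329 0.0041380353109172745 -0.0015080554543561006 Z 0.07422081311344708
0.03 211 X -0.0060673075542147644 0.00414909030207061 -0.0005097448130937427 Z 0.0742867087805148
0.05 374 X -0.005856263854017924 0.019424711277586618 0.0031987177368933 Z 0.07529153960483564
Y ext -0.06387500118694085 0.06577158067341803
front edge -0.1 0.13519090604554107 z 0.10494413342366185
front edge -0.05 0.034524095904227226 z 0.10496579698351075
front edge 0.05 0.03369313328606182 z 0.1050128470396973
front edge 0.1 0.03377691385229028 z 0.10501386513502461
```

View pics/w1.png

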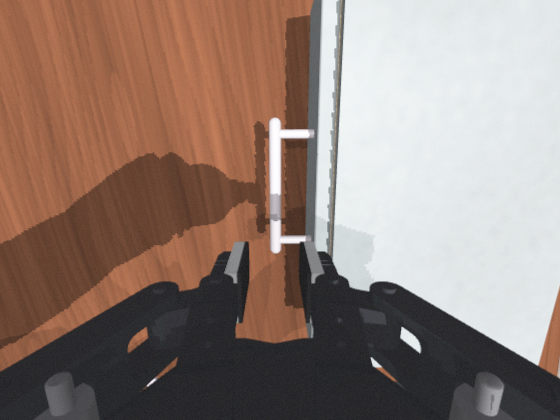

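Request:
apply_moves(
  targets=[0.15, 0.03, 0, -0.01, 0, 0, 0.3, 0.3, 0.03, 0, -0.01, 0, 0, 0.3, 0.4, 0.03, 0, -0.01, 0, 0, 0.3, 0.48, 0.03, 0, -0.01, 0, 0, 0.3, 0.54, 0.03, 0, -0.01, 0, 0, 0.3, 0.59, 0.03, 0, -0.01, 0, 0, 0.3, 0.62, 0.03, 0, -0.01, 0, 0, 0.3, 0.62, 0.03, 0, -0.01, 0, 0, 0, 0.62, 0.03, 0, -0.01, 0, 0, 0, 0.62, 0.03, 0, -0.01, 0, 0, 0, 0.62, 0.03, 0, -0.01, 0, 0, 0],
)

```text
clock: 3.28
eef_pos: [0.5903, 0.2844, 0.0511]
tool_rot: [0.045, 0.706, -0.048, 0.705]
ft_force: [-0.4, -6.2, -5.4]
grip_width: 0.0088
```

```bash
python3 - <<'E'
from h import *
a=np.radians(-7.6)
move(bot.get_obs()["eef_pos"]-.151*np.array([np.cos(a),np.sin(a),0]),a,False)
E
```

```text
shift [ 0.0005 -0.0001 -0.604 ] turn [-0.0003 -0.0017  0.0086] now [0.5903 0.2844 0.0511] J [ 0.4504  0.6667  0.1901  1.0973 -0.0032  2.154 ] F [-0.4211 -6.2357 -5.4193] g 0.008781752097566408 t 3.2833
```

Request:
apply_moves(
  targets=[0, 0, -0.05, 0, 0, 0, 0, 0, 0, -0.12, 0, 0, 0, 0, 0, 0, -0.19, 0, 0, 0, 0, 0, 0, -0.26, 0, 0, 0, 0, 0, 0, -0.33, 0, 0, 0, 0, 0, 0, -0.4, 0, 0, 0, 0, 0, 0, -0.46, 0, 0, 0, 0, 0, 0, -0.51, 0, 0, 0, 0, 0, 0, -0.55, 0, 0, 0, 0, 0, 0, -0.575, 0, 0, 0, 0, 0, 0, -0.59, 0, 0, 0, 0],
)

```text
clock: 4.2
eef_pos: [0.4435, 0.3038, 0.0511]
tool_rot: [0.045, 0.705, -0.048, 0.706]
ft_force: [8.5, -8.3, -13.2]
grip_width: 0.0088
```

```bash
python3 - <<'E'
from h import *
a=np.radians(-7.6)
move(np.array([.5903,.2844,.0511])-.151*np.array([np.cos(a),np.sin(a),0]),a,False)
for n in ["side"]:
    p,d=bot.camera(n);cv2.imwrite("pics/s2.png",p[:,:,::-1])
E
```

```text
shift [ 0.      0.0009 -0.0118] turn [0.002  0.0012 0.0107] now [0.4435 0.3038 0.0511] J [ 0.603   0.4612 -0.1762  0.9366 -0.0044  2.3054] F [  8.5007  -8.3081 -13.1889] g 0.008807817400074672 t 4.2
```

View pics/s2.png

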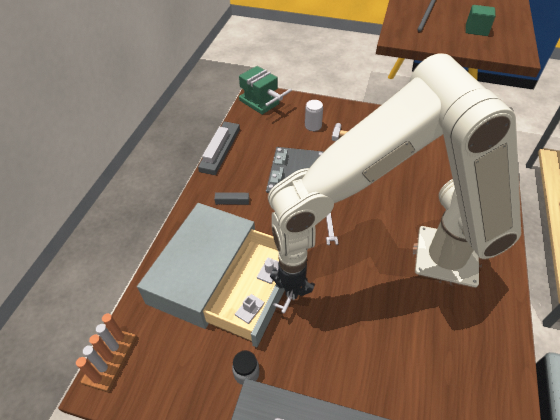

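Request:
apply_moves(
  targets=[0, 0, -0.008, 0, 0, 0, 0, 0, 0, -0.016, 0, 0, 0, 0, 0, 0, -0.02, 0, 0, 0, 0, 0, 0, -0.02, 0, 0, 0, 0, 0, 0, -0.02, 0, 0, 0, 0],
)

```text
clock: 4.67
eef_pos: [0.4436, 0.3038, 0.0511]
tool_rot: [0.045, 0.703, -0.05, 0.708]
ft_force: [11.7, -9.1, -13.3]
grip_width: 0.0086
```

Request:
apply_moves(
  targets=[0, 0, 0.012, 0, 0, 0, 0, 0, 0, 0.012, 0, 0, 0, 0.28, 0, 0, 0.012, 0, 0, 0, 0.28, 0, 0, 0.012, 0, 0, 0, 0.28, -0.1, 0, 0.012, 0, 0, 0, 0.28, -0.22, 0, 0.012, 0, 0, 0, 0.28, -0.38, 0, 0.012, 0, 0, 0, 0.28, -0.54, 0, 0.012, 0, 0, 0, 0.28, -0.7, 0, 0.012, 0, 0, 0, 0.28, -0.7, 0, 0.012, 0, 0, 0, 0.28],
)

```text
clock: 5.5
eef_pos: [0.4463, 0.3101, 0.2369]
tool_rot: [0.05, 0.701, -0.042, 0.711]
ft_force: [1.5, 0.7, 0.2]
grip_width: 0.0238
```

```bash
python3 - <<'E'
from h import *
a=np.radians(-7.6)
o=bot.get_obs();p,d=bot.camera("wrist");cv2.imwrite("pics/w3.png",p[:,:,::-1]);np.save("pics/w3d.npy",d)
p,d=bot.camera("side");cv2.imwrite("pics/s3.png",p[:,:,::-1]);np.save("pics/s3d.npy",d)
print(o)
E
```

```text
{'clock': 5.5, 'joint_pos': array([0.6069, 0.3099, 0.1129, 1.3549, 0.0007, 2.3077]), 'joint_vel': array([ 0.0004,  0.0506, -0.1222, -0.1289, -0.0006, -0.0006]), 'tau': array([  0.0092, -37.4892,  22.877 ,   1.4967,   0.0052,  -0.    ]), 'eef_pos': array([0.4463, 0.3101, 0.2369]), 'tool_rot': array([ 0.0503,  0.7005, -0.0416,  0.7107]), 'ft_force': array([1.5324, 0.7285, 0.2133]), 'ft_torque': array([ 0.0147, -0.1058,  0.0175]), 'grip_width': 0.023821951051639114}
```

View pics/w3.png

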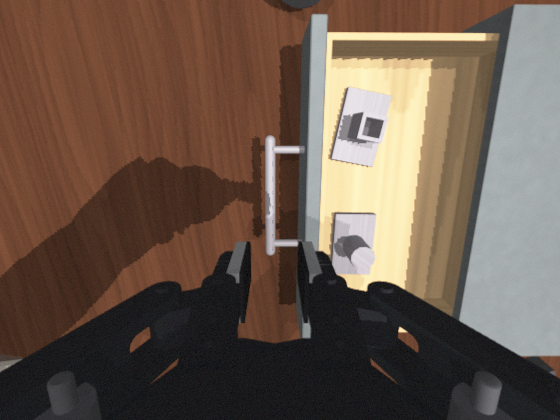

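View pics/s3.png

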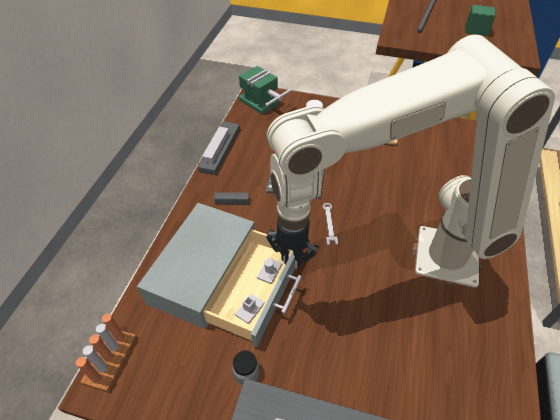

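```bash
python3 - <<'E'
from h import *
o=dict(eef_pos=np.array([0.4463, 0.3101, 0.2369]),tool_rot=np.array([ 0.0503,  0.7005, -0.0416,  0.7107]))
d=np.load("pics/w3d.npy");W=cloud("wrist",d,o);Z=W[...,2]
def r(lo,hi,box):
    u0,v0,u1,v1=box;m=np.zeros(Z.shape,bool);m[v0:v1,u0:u1]=1;m&=(Z>lo)&(Z<hi)
    k,l,st,ce=cv2.connectedComponentsWithStats(m.astype(np.uint8));i=1+np.argmax(st[1:,4]);p=W[l==i]
    print(st[i],np.median(p[:,2]),cv2.minAreaRect((p[:,:2]*1000).astype(np.float32)))
r(.066,.080,(330,85,395,170));r(.0275,.0375,(330,80,395,172))
r(.066,.080,(330,205,385,280));r(.0275,.0375,(330,205,385,280))
r(.018,.0255,(325,50,440,300)); r(.078,.09,(300,10,335,240)); r(.055,.082,(255,130,285,260))
E
```

```text
[356 112  33  31 462] 0.07180128628849533 ((553.9623413085938, 363.0217590332031), (25.903894424438477, 27.24038314819336), 71.6324691772461)
[ 331   86   61   81 2405] 0.03198953164778823 ((553.7218627929688, 363.20257568359375), (80.0738525390625, 50.55530548095703), 71.29668426513672)
[349 245  26  25 494] 0.07188046003777895 ((535.8616333007812, 224.02862548828125), (27.235719680786133, 26.911352157592773), 18.340930938720703)
[ 331  212   45   63 1737] 0.031903137315610675 ((536.037353515625, 223.69662475585938), (80.44857788085938, 50.506378173828125), 81.20252990722656)
[  325    55   115   245 20053] 0.022002346326674527 ((576.132568359375, 284.94635009765625), (316.1939697265625, 147.30313110351562), 89.6969223022461)
[ 319   32   16  208 1039] 0.08306170745380015 ((503.0673828125, 353.48614501953125), (196.245849609375, 7.98035192489624), 81.63481903076172)
[ 265  135   20  120 1332] 0.0715216222868689 ((448.294921875, 304.111572265625), (128.84133911132812, 20.98752784729004), 82.10076141357422)
```

```bash
python3 - <<'E'
from h import *
move([.5538,.3631,.21],-.13+.5,False)
E
```

```text
shift [0.084  0.2736 0.4072] turn [-1.0002  0.0142 -0.0089] now [0.4439 0.3084 0.23  ] J [0.6068 0.315  0.1022 1.3497 0.0006 2.3077] F [-0.3963 -0.6936 -1.2327] g 0.023820967111365294 t 5.6
```

Request:
apply_moves(
  targets=[0, 0.27, 0.4, -1, 0.01, -0.01, 1, 0, 0.27, 0.4, -1, 0.01, -0.01, 1, 0, 0.27, 0.4, -1, 0.01, -0.01, 1, 0, 0.27, 0.4, -1, 0.01, -0.01, 1, 0, 0.27, 0.4, -1, 0.01, -0.01, 1, 0, 0.27, 0.4, -1, 0.01, -0.01, 1],
)

```text
clock: 6.1
eef_pos: [0.5496, 0.3604, 0.224]
tool_rot: [-0.131, 0.699, 0.127, 0.692]
ft_force: [-0.5, 0.3, 0.1]
grip_width: 0.0855
```

Request:
apply_moves(
  targets=[0, 0, 0, -1, 0, 0, 1, 0, 0, 0, -1, 0, 0, 1, 0, 0, 0, -1, 0, 0, 1, 0, 0, 0, -1, 0, 0, 1, 0, 0, 0, -1, 0, 0, 1, 0, 0, 0, -1, 0, 0, 1],
)

```text
clock: 6.6
eef_pos: [0.5495, 0.3602, 0.2276]
tool_rot: [-0.297, 0.644, 0.295, 0.64]
ft_force: [0.3, -0.0, -0.6]
grip_width: 0.0856
```

```bash
python3 - <<'E'
from h import *
move([.5538,.3631,.21],np.radians(71.3),False)
E
```

```text
shift [ 0.0703 -0.0057  0.0203] turn [-0.7598 -0.0119 -0.0014] now [0.5495 0.3602 0.2276] J [ 0.5812  0.5754  0.4986  1.4995 -0.0021  1.2875] F [ 0.2956 -0.0238 -0.5561] g 0.08559769789173999 t 6.6
```

Request:
apply_moves(
  targets=[0.07, -0.005, 0.02, -0.76, 0, 0, 1, 0.07, -0.005, 0.02, -0.76, 0, 0, 1, 0.07, -0.005, 0.02, -0.76, 0, 0, 1, 0.07, -0.005, 0.02, -0.76, 0, 0, 1, 0.07, -0.005, 0.02, -0.76, 0, 0, 1, 0.07, -0.005, 0.02, -0.76, 0, 0, 1],
)

```text
clock: 7.1
eef_pos: [0.5545, 0.3634, 0.2094]
tool_rot: [-0.413, 0.577, 0.412, 0.572]
ft_force: [-0.5, 0.5, 0.5]
grip_width: 0.0853
```

```bash
python3 - <<'E'
from h import *
o=bot.get_obs();p,d=bot.camera("wrist");cv2.imwrite("pics/w4.png",p[:,:,::-1])
W=cloud("wrist",d,o);Z=W[...,2]
near=np.hypot(W[...,0]-.554,W[...,1]-.363)<.06
for lo,hi in [(.066,.08),(.0275,.0375)]:
    m=near&(Z>lo)&(Z<hi)
    k,l,st,ce=cv2.connectedComponentsWithStats(m.astype(np.uint8));i=1+np.argmax(st[1:,4]);p=W[l==i]
    print(st[i],np.median(p[:,2]),cv2.minAreaRect((p[:,:2]*1000).astype(np.float32)))
move([.5538,.3631,.038],np.radians(71.3),False)
E
```

```text
[261 183  27  28 446] 0.07201337084398154 ((553.65380859375, 362.7093200683594), (25.203323364257812, 26.138872146606445), 71.24171447753906)
[ 237  166   75   45 2420] 0.03208810995900191 ((553.38525390625, 362.7645263671875), (79.99110412597656, 49.28252029418945), 71.51141357421875)
shift [0.6855 0.0012 0.0019] turn [ 0.0025 -0.0118 -0.0037] now [0.5546 0.3634 0.2094] J [ 0.5811  0.5926  0.4811  1.4651 -0.0022  0.9062] F [-0.7165 -0.0932 -0.346 ] g 0.0855043219630276 t 7.15
```

View pics/w4.png

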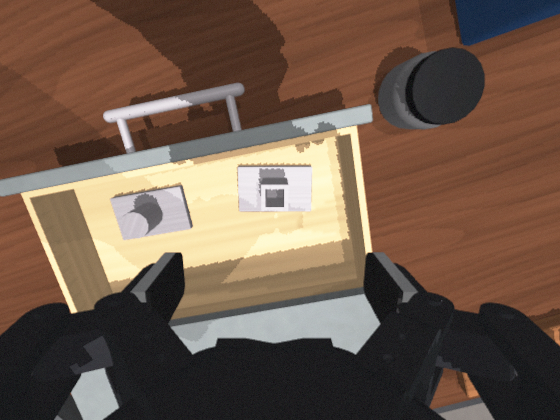

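Request:
apply_moves(
  targets=[0.13, 0, 0, 0, -0.01, 0, 0.9, 0.26, 0, 0, 0, -0.01, 0, 0.9, 0.38, 0, 0, 0, -0.01, 0, 0.9, 0.48, 0, 0, 0, -0.01, 0, 0.9, 0.56, 0, 0, 0, -0.01, 0, 0.9, 0.62, 0, 0, 0, -0.01, 0, 0.9, 0.66, 0, 0, 0, -0.01, 0, 0.9, 0.685, 0, 0, 0, -0.01, 0, 0.9, 0.685, 0, 0, 0, -0.01, 0, 0.9],
)

```text
clock: 7.9
eef_pos: [0.5533, 0.3621, 0.0363]
tool_rot: [-0.413, 0.576, 0.414, 0.572]
ft_force: [0.1, -0.3, -0.6]
grip_width: 0.0768
```

Request:
apply_moves(
  targets=[0, 0, 0, 0, 0, 0, 0, 0, 0, 0, 0, 0, 0, 0, 0, 0, 0, 0, 0, 0, 0, 0, 0, 0, 0, 0, 0, 0, 0, 0, 0, 0, 0, 0, 0, 0, 0, 0, 0, 0, 0, 0, 0, 0, 0, 0, 0, 0, 0],
)

```text
clock: 8.48
eef_pos: [0.5547, 0.3631, 0.0389]
tool_rot: [-0.413, 0.574, 0.414, 0.574]
ft_force: [0.1, 0.0, 5.6]
grip_width: 0.0256
```

```bash
python3 - <<'E'
from h import *
move([.5536,.3627,.25],np.radians(71.3),False)
E
```

```text
shift [-0.8445  0.0044 -0.0024] turn [ 0.0092  0.001  -0.0017] now [0.5547 0.3631 0.0389] J [0.5791 0.69   0.1994 1.0803 0.001  0.9009] F [0.0966 0.0472 5.6429] g 0.025551696213353462 t 8.4833
```

Request:
apply_moves(
  targets=[-0.05, 0, 0, 0, 0, 0, 0, -0.12, 0, 0, 0, 0, 0, 0, -0.22, 0, 0, 0, 0, 0, 0, -0.33, 0, 0, 0, 0, 0, 0, -0.44, 0, 0, 0, 0, 0, 0, -0.55, 0, 0, 0, 0, 0, 0, -0.65, 0, 0, 0, 0, 0, 0, -0.7, 0, 0, 0, 0, 0, 0, -0.7, 0, 0, 0, 0, 0, 0],
)

```text
clock: 9.23
eef_pos: [0.5555, 0.3633, 0.2156]
tool_rot: [-0.413, 0.573, 0.414, 0.575]
ft_force: [0.9, -0.2, -2.2]
grip_width: 0.0254
```

```bash
python3 - <<'E'
from h import *
move([.58,-.24,.2],np.radians(96.8),False)
p,d=bot.camera("side");cv2.imwrite("pics/s5.png",p[:,:,::-1])
E
```

```text
shift [ 0.058  -0.8561 -2.2583] turn [-0.8811  0.0043  0.0028] now [0.5555 0.3633 0.2156] J [0.5787 0.5854 0.4849 1.4679 0.0008 0.9006] F [ 0.8855 -0.1691 -2.1923] g 0.025359904538072003 t 9.2333
```

View pics/s5.png

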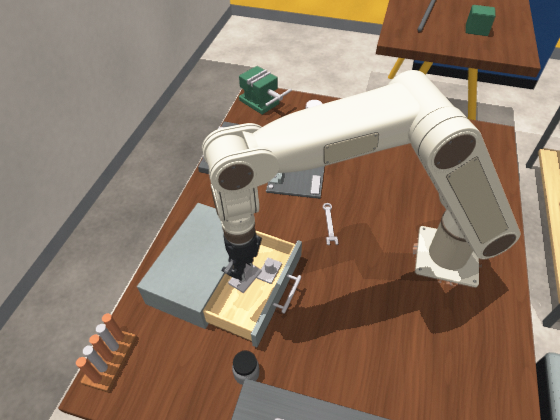

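Request:
apply_moves(
  targets=[0, -0.38, -1, -0.88, 0, 0, 0, 0, -0.38, -1, -0.88, 0, 0, 0, 0, -0.38, -1, -0.88, 0, 0, 0, 0, -0.38, -1, -0.88, 0, 0, 0, 0, -0.38, -1, -0.88, 0, 0, 0, 0, -0.38, -1, -0.88, 0, 0, 0, 0, -0.38, -1, -0.88, 0, 0, 0, 0, -0.38, -1, -0.88, 0, 0, 0],
)

```text
clock: 9.95
eef_pos: [0.5638, 0.0902, 0.2098]
tool_rot: [-0.526, 0.474, 0.528, 0.468]
ft_force: [0.1, 0.3, -3.4]
grip_width: 0.0251
```

```bash
python3 - <<'E'
from h import *
move([.54,-.242,.2],np.radians(96.8),False)
E
```

```text
shift [ 0.045   0.2423 -1.3098] turn [-0.0141 -0.0054 -0.0172] now [0.5638 0.0902 0.2098] J [ 0.1599  0.3985  0.1706  1.3516 -0.0023  0.0482] F [ 0.1157  0.3421 -3.449 ] g 0.025111721886046684 t 9.95
```

Request:
apply_moves(
  targets=[0, 0.2, -1, -0.014, -0.005, -0.015, 0, 0, 0.2, -1, -0.014, -0.005, -0.015, 0, 0, 0.2, -1, -0.014, -0.005, -0.015, 0, 0, 0.2, -1, -0.014, -0.005, -0.015, 0, 0, 0.2, -1, -0.014, -0.005, -0.015, 0, 0, 0.2, -1, -0.014, -0.005, -0.015, 0, 0, 0.2, -1, -0.014, -0.005, -0.015, 0],
)

```text
clock: 10.53
eef_pos: [0.5433, -0.1646, 0.2104]
tool_rot: [0.529, -0.47, -0.529, -0.47]
ft_force: [1.5, 0.9, -3.6]
grip_width: 0.025
```

```bash
python3 - <<'E'
from h import *
move([.54,-.242,.15],np.radians(96.8),False)
E
```

```text
shift [ 0.2415  0.0498 -0.3058] turn [-0.001  -0.0001  0.0004] now [ 0.5433 -0.1646  0.2104] J [-0.2942  0.3844  0.1511  1.3372  0.     -0.4124] F [ 1.4779  0.9277 -3.6494] g 0.024969003334309643 t 10.5333
```

Request:
apply_moves(
  targets=[0.1, 0.05, -0.15, 0, 0, 0, 0, 0.2, 0.05, -0.3, 0, 0, 0, 0, 0.24, 0.05, -0.305, 0, 0, 0, 0, 0.24, 0.05, -0.305, 0, 0, 0, 0, 0.24, 0.05, -0.305, 0, 0, 0, 0],
)

```text
clock: 10.95
eef_pos: [0.5408, -0.2346, 0.1495]
tool_rot: [-0.528, 0.467, 0.532, 0.469]
ft_force: [-0.7, 1.4, -3.7]
grip_width: 0.0253
```

```bash
python3 - <<'E'
from h import *
o=bot.get_obs();p,d=bot.camera("wrist");cv2.imwrite("pics/w6.png",p[:,:,::-1]);np.save("pics/w6d.npy",d);np.save("pics/w6o.npy",np.r_[o["eef_pos"],o["tool_rot"]])
W=cloud("wrist",d,o);Z=W[...,2]
m=(Z>.034)&(Z<.046)&(W[...,0]>.58)&(W[...,0]<.68)
k,l,st,ce=cv2.connectedComponentsWithStats(m.astype(np.uint8))
for i in range(1,k):
    if st[i,4]>30:
        q=W[l==i]; print(st[i],np.median(q[:,2]),cv2.minAreaRect((q[:,:2]*1000).astype(np.float32)),cv2.boxPoints(cv2.minAreaRect((q[:,:2]*1000).astype(np.float32))))
print(o["eef_pos"],o["tool_rot"],o["ft_force"],o["clock"])
E
```

```text
[179 278  22  13 201] 0.039485071210304756 ((626.2650756835938, -302.7585754394531), (9.235676765441895, 20.032917022705078), 18.03190040588379) [[ 618.7734 -294.6635]
 [ 624.9746 -313.7125]
 [ 633.7567 -310.8536]
 [ 627.5555 -291.8046]]
[ 0.5408 -0.2346  0.1495] [-0.5283  0.4667  0.532   0.4692] [-0.7123  1.409  -3.66  ] 10.95
```

View pics/w6.png

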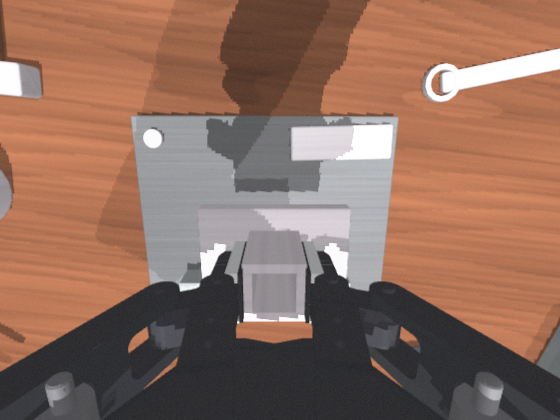

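```bash
python3 - <<'E'
from h import *
a=np.load("pics/w6o.npy");o=dict(eef_pos=a[:3],tool_rot=a[3:])
d=np.load("pics/w6d.npy");W=cloud("wrist",d,o);Z=W[...,2]
c=ray("wrist",[[133.5,117],[397,116.5]],.012,o);print(c,"mid",c.mean(0),"yaw",np.degrees(np.arctan2(*(c[0]-c[1])[:2])),np.linalg.norm(c[0]-c[1]))
e=c[1]-c[0];print("edge dir",np.degrees(np.arctan2(e[1],e[0])))
# plate
m=(Z>.105)&(Z<.15);m[:200]=0;m[235:]=0
print(W[206:215:4,[202,275,347]])
u=np.array([np.cos(np.radians(6.8)),np.sin(np.radians(6.8))])
mid=c.mean(0)[:2]; 
for s in (100,157): print(s,mid+s/1000*u)
T=o["eef_pos"];r=T[:2]-mid;print("tcp in bed: x",r@u,"y",r@[-u[1],u[0]])
E
python3 - <<'E'
import sys;sys.path.insert(0,'.')
from h import *
im=cv2.imread("pics/scene0.png")
g=cv2.cvtColor(im,cv2.COLOR_BGR2GRAY)
c=im[240:300,180:250];cv2.imwrite("pics/f.png",cv2.resize(c,None,fx=10,fy=10,interpolation=cv2.INTER_CUBIC))
E
```

```text
[[ 0.4827 -0.367   0.012 ]
 [ 0.4531 -0.1335  0.012 ]] mid [ 0.4679 -0.2503  0.012 ] yaw 172.7741433225677 0.23536600661844495
edge dir 97.22585667743229
[[[ 0.5202 -0.2754  0.1388]
  [ 0.5157 -0.2372  0.138 ]
  [ 0.5109 -0.1993  0.1387]]

 [[ 0.5212 -0.2745  0.1426]
  [ 0.5165 -0.2371  0.1432]
  [ 0.5119 -0.2003  0.1433]]

 [[ 0.5231 -0.2742  0.1433]
  [ 0.5186 -0.2369  0.1432]
  [ 0.5139 -0.2     0.1437]]]
100 [ 0.5672 -0.2384]
157 [ 0.6238 -0.2317]
tcp in bed: x 0.07422023018756978 y 0.006869395510838583
```

View pics/f.png

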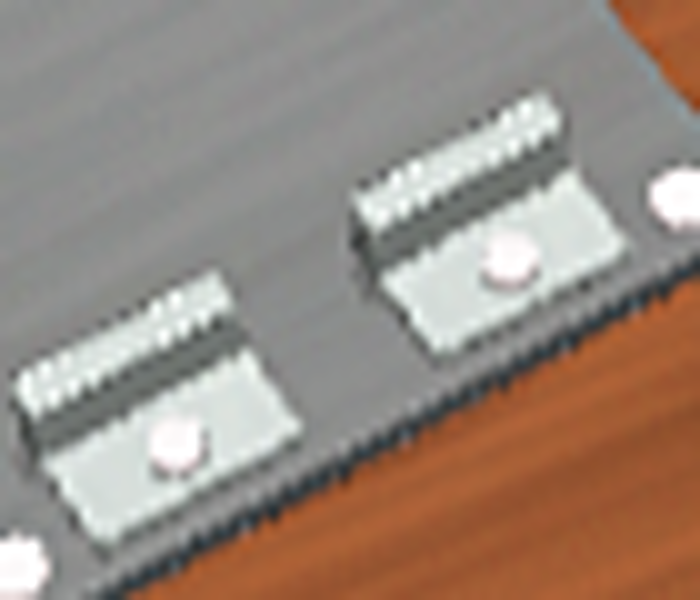

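```bash
python3 - <<'E'
from h import *
f=ray("scene",[[181.5,277.8],[201.5,267],[215.2,259.5],[234.5,249.2]],.040);print(f)
u=np.array([np.cos(np.radians(6.95)),np.sin(np.radians(6.95))]);v=np.array([-u[1],u[0]])
print(f[:,:2]@u,f[:,:2]@v)
move([.54,-.2418,.036],np.radians(96.95),False)
t=bot.get_obs()["eef_pos"][:2];print(t@u,t@v)
E
```

```text
[[ 0.6282 -0.3093  0.04  ]
 [ 0.6213 -0.2516  0.04  ]
 [ 0.6162 -0.2109  0.04  ]
 [ 0.6095 -0.1522  0.04  ]]
[0.5862 0.5863 0.5862 0.5866] [-0.3831 -0.325  -0.2839 -0.2249]
shift [ 0.4608  0.0125 -0.0304] turn [0.009  0.0092 0.0039] now [ 0.542  -0.2344  0.1512] J [-0.4108  0.4626  0.1144  1.2233  0.005  -0.5366] F [ 0.2717 -0.305  -2.7156] g 0.025296123282535613 t 11.0
0.5096332123577937 -0.2982939032442913
```

Request:
apply_moves(
  targets=[0.1, 0, -0.024, 0.009, 0.009, 0.004, 0, 0.2, 0, -0.024, 0.009, 0.009, 0.004, 0, 0.3, 0, -0.024, 0.009, 0.009, 0.004, 0, 0.38, 0, -0.024, 0.009, 0.009, 0.004, 0, 0.43, 0, -0.024, 0.009, 0.009, 0.004, 0, 0.46, 0, -0.024, 0.009, 0.009, 0.004, 0, 0.46, 0, -0.024, 0.009, 0.009, 0.004, 0, 0.46, 0, -0.024, 0.009, 0.009, 0.004, 0, 0.46, 0, -0.024, 0.009, 0.009, 0.004, 0],
)

```text
clock: 11.75
eef_pos: [0.5454, -0.2414, 0.0394]
tool_rot: [0.532, -0.468, -0.527, -0.469]
ft_force: [0.8, 0.4, -2.9]
grip_width: 0.0254
```

```bash
cat > st.py <<'E'
from h import *
u=np.array([np.cos(np.radians(6.95)),np.sin(np.radians(6.95))]);v=np.array([-u[1],u[0]])
o=bot.get_obs();t=o["eef_pos"][:2];f=o["ft_force"]
print("u",t@u,"(.561) v",t@v,"(-.3043) z",o["eef_pos"][2],"Fu",f[:2]@u,"Fv",f[:2]@v,"Fz",f[2],"M",o["ft_torque"],"g",o["grip_width"],"t",o["clock"])
Rc=R.from_quat(o["tool_rot"]).as_matrix();print("turn",R.from_matrix(Rc.T@Rdown(np.radians(96.95))).as_rotvec()/.5)
E
python3 st.py
```

```text
u 0.5121429182439255 (.561) v -0.3056228976007865 (-.3043) z 0.03944321330410932 Fu 0.7919288000493804 Fv 0.2846208758320173 Fz -2.911490394802324 M [0.0038 0.0203 0.0164] g 0.025361167278169186 t 11.75
turn [ 0.0006 -0.0079  0.0107]
```

Request:
apply_moves(
  targets=[0.012, 0, 0, 0, -0.008, 0.01, 0, 0.024, 0, 0, 0, -0.008, 0.01, 0, 0.032, 0, 0.004, 0, -0.008, 0.01, 0, 0.032, 0, 0.004, 0, -0.008, 0.01, 0, 0.032, 0, 0.004, 0, -0.008, 0.01, 0],
)

```text
clock: 12.17
eef_pos: [0.5435, -0.2404, 0.0295]
tool_rot: [-0.528, 0.469, 0.53, 0.469]
ft_force: [-0.3, 0.2, -3.7]
grip_width: 0.0258
```

```bash
python3 st.py
```

```text
u 0.510466773440795 (.561) v -0.3044014651683949 (-.3043) z 0.029520829665630834 Fu -0.26191215942920526 Fv 0.2414479211915358 Fz -3.700072364688021 M [-0.0414 -0.0359 -0.0032] g 0.02575787254918351 t 12.1667
turn [-0.0014  0.0038 -0.0055]
```

Request:
apply_moves(
  targets=[0.003, 0, 0, 0, 0, 0, 0, 0.006, 0, 0, 0, 0, 0, 0, 0.006, 0, 0, 0, 0, 0, 0],
)

```text
clock: 12.42
eef_pos: [0.5439, -0.2406, 0.0289]
tool_rot: [-0.528, 0.469, 0.53, 0.469]
ft_force: [-1.7, 0.5, 2.2]
grip_width: 0.0253
```

```bash
python3 st.py
```

```text
u 0.5107498575507198 (.561) v -0.30462283530515954 (-.3043) z 0.028912229961711354 Fu -1.6495874122588419 Fv 0.6849365934970165 Fz 2.2307020583912585 M [ 0.0799  0.2965 -0.0132] g 0.025299529293364532 t 12.4167
turn [-0.0014  0.0025 -0.0039]
```

Request:
apply_moves(
  targets=[0, -0.02, 0, 0, 0, 0, 0, 0, -0.04, 0, 0, 0, 0, 0, 0, -0.06, 0, 0, 0, 0, 0, 0, -0.08, 0, 0, 0, 0, 0, 0, -0.1, 0, 0, 0, 0, 0, 0, -0.12, 0, 0, 0, 0, 0, 0, -0.14, 0, 0, 0, 0, 0, 0, -0.16, 0, 0, 0, 0, 0, 0, -0.175, 0, 0, 0, 0, 0, 0, -0.18, 0, 0, 0, 0, 0, 0, -0.18, 0, 0, 0, 0, 0],
)

```text
clock: 13.33
eef_pos: [0.5894, -0.2354, 0.0289]
tool_rot: [-0.529, 0.469, 0.53, 0.469]
ft_force: [-2.9, -0.3, 4.9]
grip_width: 0.0251
```

```bash
python3 st.py
```

```text
u 0.55658816773275 (.561) v -0.3050235819334655 (-.3043) z 0.028890003282703698 Fu -2.951609590310848 Fv 0.07616708701762893 Fz 4.868162193846264 M [-0.2089  0.6981  0.0342] g 0.02510953258356656 t 13.3333
turn [-0.001   0.0008 -0.0031]
```

Request:
apply_moves(
  targets=[-0.001, -0.004, 0, 0, 0, 0, 0, -0.001, -0.008, 0, 0, 0, 0, 0, -0.001, -0.012, 0, 0, 0, 0, 0, -0.001, -0.012, 0, 0, 0, 0, 0],
)

```text
clock: 13.67
eef_pos: [0.5909, -0.2352, 0.0289]
tool_rot: [-0.528, 0.47, 0.53, 0.468]
ft_force: [-6.5, -0.8, 7.1]
grip_width: 0.0249
```

```bash
python3 st.py
```

```text
u 0.5580829832901198 (.561) v -0.3049336832266632 (-.3043) z 0.028926317794240163 Fu -6.52778349421922 Fv 0.020535512026331033 Fz 7.121134678718478 M [-0.2884  1.2747  0.0018] g 0.024865751054988148 t 13.6667
turn [-0.0018  0.0014 -0.0081]
```

Request:
apply_moves(
  targets=[0, -0.004, 0, 0, 0, 0, 0, 0, -0.004, 0, 0, 0, 0, 0, 0, -0.004, 0, 0, 0, 0, 0],
)

```text
clock: 13.92
eef_pos: [0.5909, -0.2352, 0.029]
tool_rot: [-0.528, 0.47, 0.531, 0.468]
ft_force: [-8.4, -1.1, 8.5]
grip_width: 0.0257
```

```bash
python3 st.py
```

```text
u 0.5581129510359858 (.561) v -0.30495692536301644 (-.3043) z 0.028978458377651624 Fu -8.469977482165271 Fv -0.052861476994285395 Fz 8.480717962990614 M [-0.3139  1.7072  0.0458] g 0.02565051626700605 t 13.9167
turn [-0.0024  0.0015 -0.0112]
```

Request:
apply_moves(
  targets=[-0.001, -0.003, 0, 0, 0, 0, 0, -0.002, -0.006, 0, 0, 0, 0, 0, -0.003, -0.008, 0, 0, 0, 0, 0, -0.003, -0.008, 0, 0, 0, 0, 0, -0.003, -0.008, 0, 0, 0, 0, 0],
)

```text
clock: 14.33
eef_pos: [0.591, -0.2351, 0.0291]
tool_rot: [-0.527, 0.471, 0.531, 0.467]
ft_force: [-11.7, -2.1, 9.3]
grip_width: 0.0254
```

```bash
python3 st.py
```

```text
u 0.5582266215989764 (.561) v -0.30492455499422116 (-.3043) z 0.02907993000582438 Fu -11.872467892115317 Fv -0.6688022461246366 Fz 9.262463051660589 M [-0.5397  2.4284  0.1609] g 0.025370647555906685 t 14.3333
turn [-0.0032  0.002  -0.0188]
```

Request:
apply_moves(
  targets=[-0.002, -0.003, 0, 0, 0, 0, 0, -0.002, -0.006, 0, 0, 0, 0, 0, -0.002, -0.006, 0, 0, 0, 0, 0, -0.002, -0.006, 0, 0, 0, 0, 0, -0.002, -0.006, 0, 0, 0, 0, 0, -0.002, -0.006, 0, 0, 0, 0, 0],
)

```text
clock: 14.83
eef_pos: [0.5911, -0.2351, 0.0292]
tool_rot: [-0.526, 0.472, 0.532, 0.466]
ft_force: [-14.7, -2.4, 9.4]
grip_width: 0.0251
```

```bash
python3 st.py; python3 - <<'E'
from h import *
for n in ["wrist","scene","side"]:
    o=bot.get_obs();p,d=bot.camera(n);cv2.imwrite(f"pics/{n}7.png",p[:,:,::-1]);np.save(f"pics/{n}7d.npy",d)
    if n=="scene": cv2.imwrite("pics/scene7c.png",cv2.resize(p[190:320,120:280,::-1],None,fx=4.5,fy=4.5,interpolation=cv2.INTER_CUBIC))
E
python3 st.py
```

```text
u 0.5582930872862076 (.561) v -0.30493323049328186 (-.3043) z 0.029177736057826652 Fu -14.86536537078905 Fv -0.5758374199705253 Fz 9.440695898094535 M [-0.7366  2.9822  0.1298] g 0.02506421457139228 t 14.8333
turn [-0.004   0.0023 -0.0245]
u 0.558245679961823 (.561) v -0.30492417362384944 (-.3043) z 0.029133579436509165 Fu -14.32424206957654 Fv 0.2547241788289129 Fz 9.642956669588317 M [-0.7052  2.9457  0.1635] g 0.025113161489552123 t 14.9833
turn [-0.0041  0.0024 -0.0246]
```

View pics/scene7c.png

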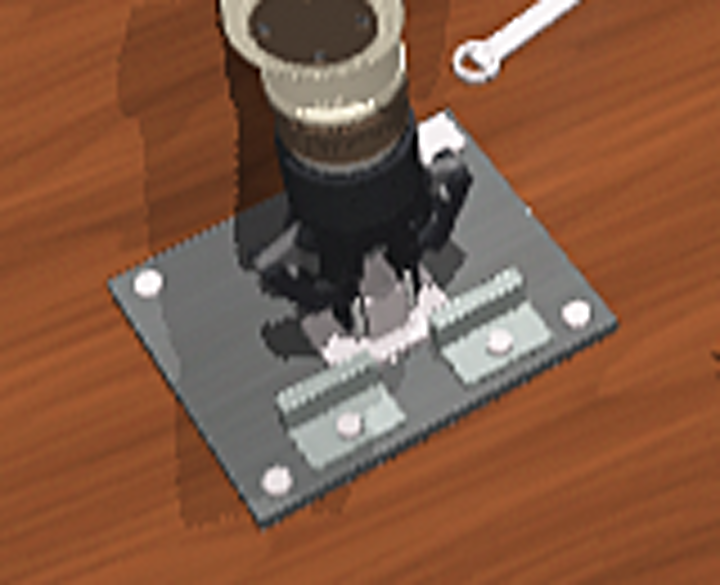

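View pics/wrist7.png

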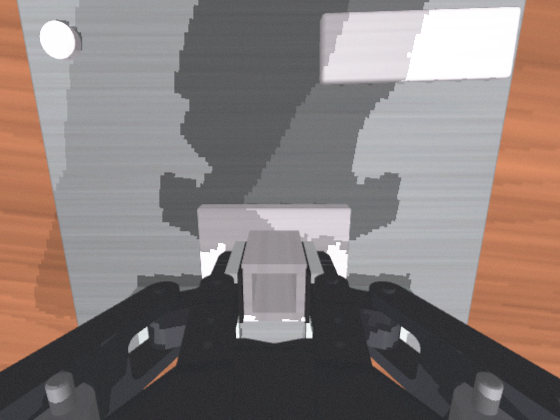

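View pics/side7.png

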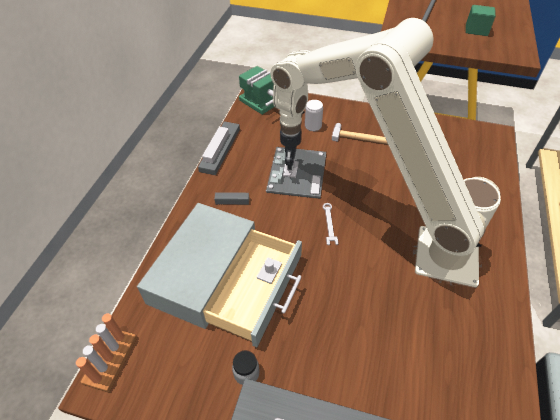

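```bash
python3 - <<'E'
from h import *
u=np.array([np.cos(np.radians(6.95)),np.sin(np.radians(6.95))]);v=np.array([-u[1],u[0]])
d=np.load("pics/scene7d.npy");W=cloud("scene",d);U=W[...,:2]@u;V=W[...,:2]@v+.3043;Z=W[...,2]
m=(abs(V)<.017)&(U>.55)&(U<.61)&(Z<.03)
for a,b in [(.55,.56),(.56,.565),(.565,.57),(.57,.575),(.575,.58),(.58,.585),(.585,.59),(.59,.60)]:
    k=m&(U>a)&(U<=b)
    if k.sum():print(a,k.sum(),np.median(Z[k]),Z[k].min(),Z[k].max())
k=(Z>.036)&(Z<.046)&(abs(abs(V)-.05)<.025)&(U>.57)&(U<.62);print("fence top U min",np.percentile(U[k],[0,3,50,100]))
k=(Z>.018)&(Z<.026)&(abs(V)<.05)&(U>.52)&(U<.60);print("plate",k.sum(),U[k].max(),V[k].min(),V[k].max())
o=bot.get_obs();d=np.load("pics/wrist7d.npy");W=cloud("wrist",d,o);U=W[...,:2]@u;V=W[...,:2]@v+.3043;Z=W[...,2]
k=np.zeros(Z.shape,bool);k[205:240,203:347]=1;k&=(Z>.015)&(Z<.03)
A=np.c_[U[k],V[k],np.ones(k.sum())];c=np.linalg.lstsq(A,Z[k],rcond=None)[0];print("plate plane slopes",c, "z",np.median(Z[k]),"U min",U[k].min(),"V",V[k].min(),V[k].max())
E
```

```text
0.56 3 0.02112904972685592 0.018290044621520396 0.02515317680697149
0.565 7 0.022602511682953352 0.017941693168179507 0.028803809268945102
0.57 23 0.02382359358707098 0.018214144244823816 0.029694274002781462
0.575 22 0.021895857320106682 0.01444921863833426 0.027830179762193152
0.58 43 0.017449118415967746 0.00584975985052294 0.02853936165199422
0.585 29 0.012148195465442546 0.007469106006033899 0.02388954574661284
0.59 35 0.012838884246657134 0.008384207407054145 0.016048539674521356
fence top U min [0.5836 0.584  0.5911 0.5996]
plate 259 0.5999374022921709 -0.0487874808749299 0.04973682890626702
plate plane slopes [ 0.1128  0.0014 -0.0384] z 0.02258741237899528 U min 0.5321127445847066 V -0.038445829136232956 0.03778129714038542
```

```bash
python3 - <<'E'
from h import *
u=np.array([np.cos(np.radians(6.95)),np.sin(np.radians(6.95))]);v=np.array([-u[1],u[0]])
a=np.load("pics/w6o.npy");o6=dict(eef_pos=a[:3],tool_rot=a[3:])
for n,o in [("w6d",o6),("wrist7d",bot.get_obs())]:
    W=cloud("wrist",np.load(f"pics/{n}.npy"),o);U=W[...,:2]@u;Z=W[...,2]
    for r in range(206,250,4): print(n,r,U[r,[220,275,330]],Z[r,[220,275,330]])
E
```

```text
w6d 206 [0.4832 0.4832 0.4828] [0.1381 0.138  0.1396]
w6d 210 [0.484  0.484  0.4839] [0.1432 0.1432 0.1432]
w6d 214 [0.4864 0.4861 0.4862] [0.1423 0.1432 0.1427]
w6d 218 [0.4886 0.4886 0.4885] [0.1423 0.142  0.1424]
w6d 222 [0.4906 0.4906 0.4909] [0.1426 0.1428 0.1418]
w6d 226 [0.493  0.4926 0.4926] [0.1423 0.1433 0.1433]
w6d 230 [0.495  0.495  0.4952] [0.1427 0.1427 0.1421]
w6d 234 [0.4973 0.4947 0.4969] [0.1425 0.1496 0.1435]
w6d 238 [0.4997 0.495  0.4997] [0.1423 0.1546 0.1423]
w6d 242 [0.5018 0.4947 0.5019] [0.1426 0.1606 0.1424]
w6d 246 [0.5039 0.495  0.504 ] [0.1431 0.1646 0.1429]
wrist7d 206 [0.5323 0.5327 0.5326] [0.0199 0.0186 0.0194]
wrist7d 210 [0.5338 0.5339 0.5341] [0.0226 0.0222 0.0221]
wrist7d 214 [0.5357 0.5362 0.5359] [0.0234 0.022  0.0231]
wrist7d 218 [0.5382 0.5378 0.5381] [0.0222 0.0236 0.0231]
wrist7d 222 [0.5403 0.5402 0.5407] [0.0225 0.023  0.0216]
wrist7d 226 [0.5424 0.5423 0.5426] [0.0228 0.0232 0.0226]
wrist7d 230 [0.5449 0.5443 0.5452] [0.0219 0.024  0.0216]
wrist7d 234 [0.5469 0.5443 0.5466] [0.0225 0.0301 0.0239]
wrist7d 238 [0.5489 0.5447 0.5495] [0.0232 0.0346 0.0219]
wrist7d 242 [0.5517 0.5448 0.5517] [0.0216 0.0399 0.022 ]
wrist7d 246 [0.5537 0.5446 0.5539] [0.0223 0.0453 0.0223]
```

Request:
apply_moves(
  targets=[0, 0, 0, 0, 0, 0, 0, 0, 0, 0, 0, 0, 0, 0, 0, 0, 0, 0, 0, 0, 0, 0, 0, 0, 0, 0, 0, 0, 0, 0, 0, 0, 0, 0, 0, 0, 0, 0, 0, 0, 0, 0],
)

```text
clock: 15.48
eef_pos: [0.5911, -0.2351, 0.0292]
tool_rot: [-0.526, 0.472, 0.532, 0.466]
ft_force: [-15.4, -1.7, 9.4]
grip_width: 0.0253
```

```bash
python3 st.py; python3 - <<'E'
from h import *
a=np.radians(-7.6);ex=np.array([np.cos(a),np.sin(a)]);ey=np.array([-ex[1],ex[0]])
for n in ["scene","side"]:
    for k in ("0","7"):
        W=cloud(n,np.load(f"pics/{n}{k}d.npy"));q=W[...,:2]-[.591,.285];X=q@ex;Y=q@ey;Z=W[...,2]
        m=(abs(Y)<.04)&(Z>.066)&(Z<.08)&(X>-.2)&(X<.015)
        m&=(X<-.135) if k=="7" else True
        m1=m&(X<X[m].min()+.011); print(n,k,m.sum(),"handle X",np.median(X[m1]))
E
```

```text
u 0.5582931410711516 (.561) v -0.3049165330147848 (-.3043) z 0.029172728582417592 Fu -15.532216755227154 Fv 0.1726336617074891 Fz 9.364428130940121 M [-0.6111  2.925   0.166 ] g 0.02531362620404703 t 15.4833
turn [-0.0039  0.0023 -0.0245]
scene 0 89 handle X 0.002797402782841158
scene 7 75 handle X -0.14547225046976547
side 0 87 handle X -0.001971373544921081
side 7 94 handle X -0.15060371622631974
```

```bash
python3 - <<'E'
from workcell import bot
print(bot.job_done())
E
python3 st.py
```

```text
the job is handed in; nothing more can be done
None
the job is handed in; nothing more can be done
```

I pulled the drawer to its stop and left it out. I then took the square-stub foot by its stub, set it on the bed, slid it along to the fence at the gap, and handed the job in at about 15.5 s while still pressing. I was given no verdict.

Last checks before handing in:
- **Drawer:** it moved about 148 mm by two camera views, and it stopped moving under a further pull. The round-stub foot is still standing in it.
- **Flatness and flushness:** the plate's top reads 22.5 mm above the bench, as expected for a foot flat on the bed. Its long edge is parallel to the fence within about 0.01 rad. Camera depth puts its front edge at the fence face, within about 1 mm.
- **Centring:** the stub is about 0.6 mm from the middle of the gap.
- **Push:** the wrist read 14.3 to 15.5 N towards the fence, and the foot moved no further. Some of that is friction on the bed, at most about 4.5 N, so I estimate the push on the fence itself at 10 to 15 N. I could not measure it directly.
- **Grip:** the fingers read 25 mm on the 26 mm stub.

Two things did not match exactly. The foot met the fence about 3 mm before my first camera estimate of the tool position, which I put down to calibration and wrist offset. The tool also leans about 12 mrad under the push, but the plate showed no tilt.

The bystanders looked untouched in the final side view, but I did not measure them again. The tin, hammer, spanner and tube offcut are in that view, and the wrist view shows the steel flat still lying on its corner of the bed.

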